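Roll the core box into the logging bay, then draw the gneiss core and hold it level

ROBOT

A 6-joint arm with a two-finger parallel gripper is mounted at the origin on the work surface. World frame = base frame: x ahead of the robot, y to its left, z up, the work surface at z = 0. Lengths are in m, angles in rad, forces in N, time in s.
With the tool pointing down it reaches from about 0.3 to 0.775 m from the base axis. Payload 14.6 kg.
Tool frame: the origin (TCP) lies at the very end of the fingers, on their centre line; the grasp point (between the pads) lies 19 mm behind it; x points along the fingers, z is the direction in which the jaws open and shut, and the axes are right-handed (so a half turn about x gives the same grasp; the last joint's range is limited). The gripper opens to 94 mm and grips with 3 to 60 N. Pads are 16 mm wide; open, the fingers measure 119 mm over their backs; the gripper's body (75 mm by 177 mm) begins 78 mm behind the grasp point.
Start: joints at [-0.067, 0.3, 1.521, -0, 1.321, -0.067], TCP at [0.55, -0, 0.205] pointing down, gripper open.
Joint ranges: [-3.03, 3.03], [-0.79, 2.21], [0.23, 2.52], [-1.04, 4.18], [0, 3.07], [-2.55, 2.55]. Speed limits (rad/s): [2.22, 2.22, 2.57, 3.14, 3.14, 3.14].

INTERFACE

Orientations are given as [roll, pitch, yaw] about the fixed x, y, z axes, in that order (R = Rz(yaw) Ry(pitch) Rx(roll)).
In Python, from station import ctrl gives the robot as it stands. The module is installed in compiled form; this text tells all that it offers.
- The arm moves only by the tool servo_tool, never from a script. Its argument "motion" is one flat list of numbers, 4 for each row, row after row: the shift along the tool's x, y, z in mm, then the turn about the tool's x in degrees. In form: [dx, dy, dz, roll, dx, dy, dz, roll, ...]. A call has 1 to 20 rows; each row is the pose to reach, as a shift and turn from the pose commanded when the call began, along the tool's axes at that moment; what a row does not reach only later rows make up. A row lasts 1/8 s, in which the tool goes at most 62.5 mm and 10.7 degrees, less where a joint would pass 70% of its speed; a pose out of reach is approached as far as the arm can. A call with a gripper value outside its range is refused whole. "gripper" is the opening, from 0 (shut) to 1 (fully open), set as the call begins (left out, the last holds). The fingers move at their own pace and stop on an object; "force" is the grip in N (left out, the last holds). Time passes only in rows, so rows that repeat a pose let the fingers close. It gives the time, the measured TCP pose, the force and the opening at its end, in the units of the state.
- ctrl.get_obs(): the state, without advancing time (a new reading comes with each control period).
- ctrl.camera(name): name is "scene" or "side" or "wrist"; returns a dict with "color" (420x560x3 uint8, red, green, blue), "z_map" (420x560 float32, m along the optical axis (not along the pixel's ray), 0 where there is no reading), "fx", "fy", "cx", "cy" (pixels), "rvec" (rotation vector, rad) and "tvec" (3), from world to camera coordinates, as OpenCV has them. Camera axes: x right, y down, z forward; pixel columns grow to the right and rows downward; lengths in m; the calibration is good to about 2 mm. A picture is of the moment at which its call begins.
- ctrl.hand_in(): hands the job in, once; it reports no verdict.
The state is a dict: "time_s": time; "qpos": joint angles; "joint_vel": joint speeds; "tau": joint torques, N m; "ee_pos": TCP position; "eef_rot": TCP orientation; "force": force on the tool from outside, world axes, zero at the start; "moment": the same for the moment, N m; "grip_width": finger opening in m.
Only numpy, scipy, OpenCV 4.12 (cv2) and the standard library are available. Lean on these libraries where they do the work, as an engineer would, in place of code of your own. Each camera call takes 0.05 s, during which the arm holds its last target.

TASK

Push the black core box along the rollers until it is fully home against the stop of the yellow logging bay. Then draw the banded gneiss core out of its pocket, turn it from standing to lying level, and finish while still holding it level in the gripper, its middle at least 25 cm above the tabletop. Leave the box in the bay, the other two cores in their pockets, and the spatula, wedge and hand lens where they lie.

Things in the scene. Friction and masses are not known exactly. Their poses are not given: they have to be found in the camera images.
- track: Fixed roller track 620 long. Origin on the tabletop under its middle; its y axis runs along the track towards the bay, z up. 15 free-turning steel rollers lie across it, tops 57 above the table. Aluminium side rails, 168 apart inside, rise 13 above the rollers and guide the box. With the box home in the bay, the box origin is at y = +160 in this frame.
- bay_stop (a point): Foot of the inner face of the yellow station bay's end stop, mid-width, at roller-top height (57): y = +290 in the track frame; the stop's top is 110 above the table. The bay's yellow side plates (tops 93 above the table) run 230 back from it.
- core_box: Loose black box, 160 (x, across the track) x 260 (y, along it) x 70 tall, walls 5, about 0.6 kg plus three cores; axes along the track's. Starts on the rollers short of the bay; 2 to 6 N rolls it, it stops when the push stops. Origin: centre of its underside. A grey insert, top 43 above the underside, has three round 40 wide pockets at x = 0, y = -75, 0, +75, each with a standing core.
- lid_edge (a point): Middle of the free edge of the box's black flap lid, which is propped open rigidly on the box's +x (far) side: it slopes up and outward at 15 degrees from the rim, 130 long, 260 wide; this edge is 208 out from the box's centre line and 104 above its underside.
- gneiss_core: The core to draw: loose round rock, 36 diameter x 105 long, grey with dark and pinkish bands, about 0.3 kg, standing in any one of the three pockets (38 deep, 2 play all round), foot 5 above the box's underside; it shows 67 above the insert, 40 above the box rim. Origin at the centre of its foot; z axis along the core, up at the start.
- gneiss_core_mid (a point): Middle of the gneiss core, on its axis, 52.5 above its foot.
- dark_core: Plain dark green-black core of the same size (origin at the centre of its foot, z up its length); stays standing in its pocket.
- pale_core: Plain cream core of the same size (origin at the centre of its foot, z up its length); stays standing in its pocket.
- spatula: Steel spatula, 200 long, lying on the table between robot and track along its own x axis; leave alone. Origin at the middle of its underside.
- wedge: Orange stepped plastic wedge, 90 x 32 x 28, on the table off the open (-y) end of the track; leave alone. Origin under its middle.
- loupe: Brass-bound hand lens, 38 diameter ring, 12 thick, with a 50 long black handle along +x, on the table off the bay end of the track; leave alone. Origin under the ring.
Mind the look-alikes: they are no part of the job. What is shaped like the gneiss_core but blue or purple is not meant. Leave any turquoise look-alike of the pale_core alone.

How it is judged:
By the outcome, as a careful person would: the job done as asked, in the order asked, and still so for the second after the job is handed in, while the arm keeps its last pose, push and grip.
It also fails if it takes over 58 s, if anything falls off the work surface, if the arm or the gripper's body presses on something with over 40 N, if the wrist force passes 120 N, or if a joint passes its speed limit or range.

## Working session

There is one attempt and no reset: what is moved stays moved. The work goes in short steps, Python scripts to look and compute and a tool call to move; the robot and the scene stay as the last step left them, time stands still between calls to the robot, and variables do not carry over. Pictures are saved under pics/ and viewed, and the job is handed in when it is done.

Besides the shell and the picture viewer there is one more tool, called after "Emit:" by a JSON object that holds its "op" and its "data", one argument or row to a line. servo_tool: Moves the arm, as the interface text tells. Its arguments: {"type":"object","properties":{"motion":{"type":"array","items":{"type":"number"}},"gripper":{"type":"number"},"force":{"type":"number"}},"required":["motion"]}

```bash
mkdir -p pics
cat > h.py <<'E'
import numpy as np, cv2
from station import ctrl
def cam(n,save=None):
    c=ctrl.camera(n)
    if save: cv2.imwrite('pics/'+save,cv2.cvtColor(c['color'],cv2.COLOR_RGB2BGR))
    np.savez('pics/'+(save or n)+'.npz',**c)
    return c
def pts(c):
    z=c['z_map'];v,u=np.mgrid[:z.shape[0],:z.shape[1]]
    P=np.stack([(u-c['cx'])/c['fx']*z,(v-c['cy'])/c['fy']*z,z],-1)
    R,_=cv2.Rodrigues(np.array(c['rvec'],float))
    W=(P-np.array(c['tvec']).ravel())@R
    W[z==0]=np.nan
    return W
E
python3 - <<'E'
from h import *
print(ctrl.get_obs())
for n in ['scene','side','wrist']:
    c=cam(n,n+'0.png')
    R,_=cv2.Rodrigues(np.array(c['rvec'],float)); print(n,c['fx'],-R.T@np.array(c['tvec']).ravel(),R[2])
E
```

```text
{'time_s': 0.0, 'qpos': array([-6.65975495e-02,  3.00483924e-01,  1.52158762e+00, -1.14257400e-05,
        1.32066216e+00, -6.65854124e-02]), 'joint_vel': array([-0.00204894, -0.00074895,  0.00076089, -0.00027807,  0.00076992,
       -0.00158746]), 'tau': array([-1.53750298e-03, -5.31805658e+01, -3.52735734e+01,  7.07558286e-02,
        2.43994006e-02, -4.79655944e-05]), 'ee_pos': array([5.49743888e-01, 1.24934373e-05, 2.04876521e-01]), 'eef_rot': array([3.08470584, 1.56965522, 3.08469653]), 'force': array([ 0.58194033,  0.05760927, -0.13780113]), 'moment': array([-0.00771031, -0.01456513, -0.01469374]), 'grip_width': 0.09359313811486958}
scene 414.2553824216935 [ 1.18889383 -0.27368767  1.07293988] [-0.53669559  0.20863336 -0.81757566]
side 472.4326023999538 [-0.0811505  -0.61446331  1.02970567] [ 0.5060555   0.46296526 -0.72771629]
wrist 293.2551310913641 [0.54967947 0.07008544 0.3851028 ] [-0.00130304 -0.23965733 -0.97085667]
```

View pics/scene0.png

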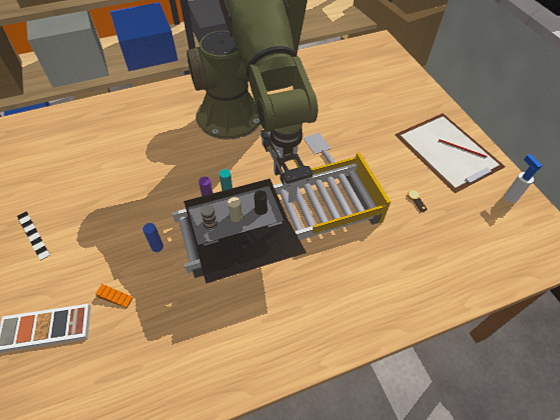

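View pics/side0.png

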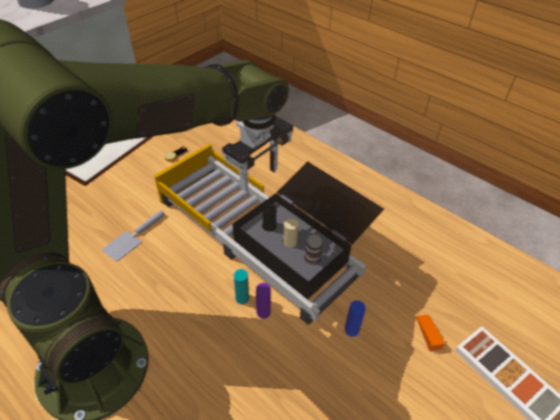

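View pics/wrist0.png

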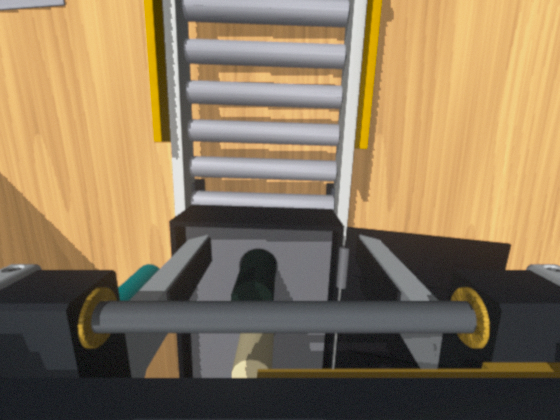

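Run:
```python
from h import *
c=np.load('pics/scene0.png.npz'); W=pts(c)
im=c['color'][150:290,140:400]; cv2.imwrite('pics/crop0.png',cv2.cvtColor(cv2.resize(im,None,fx=3,fy=3,interpolation=cv2.INTER_CUBIC),cv2.COLOR_RGB2BGR))
d=np.load('pics/side0.png.npz'); V=pts(d)
im=d['color'][140:350,140:400]; cv2.imwrite('pics/crop1.png',cv2.cvtColor(cv2.resize(im,None,fx=2.8,fy=2.8,interpolation=cv2.INTER_CUBIC),cv2.COLOR_RGB2BGR))
np.set_printoptions(precision=4,suppress=True)
for n,(u,v) in dict(gn=(209,212),pale=(235,202),dark=(260,197),dark_top=(260,193),lidedge1=(212,280),lidedge2=(304,251),railNear=(172,212),stop=(370,170)).items(): print(n,W[v,u])
# rail tops / heights
for nm,Q in (('scene',W),('side',V)):
    X=Q.reshape(-1,3); 
    m=(X[:,2]>0.125)&(X[:,2]<0.19)&(X[:,0]>0.35)&(X[:,0]<0.8)&(np.abs(X[:,1])<0.4)
    hi=(X[:,2]>0.155)&(X[:,2]<0.172)&(X[:,0]>0.3)&(X[:,0]<0.85)&(np.abs(X[:,1])<0.45)
    P=X[hi]
    # cluster
    l=np.zeros((420,560),np.uint8); l.reshape(-1)[hi]=1
    n,lab,st,ce=cv2.connectedComponentsWithStats(l)
    for i in range(1,n):
        if st[i,4]>15:
            p=X[lab.ravel()==i]; print(nm,'hi',ce[i],st[i,4],p.min(0),p.max(0),np.median(p,0))
```

```text
gn [ 0.5293 -0.2076  0.1613]
pale [ 0.5243 -0.1325  0.164 ]
dark [ 0.5334 -0.0634  0.1654]
dark_top [ 0.5199 -0.0585  0.1647]
lidedge1 [ 0.7238 -0.2552  0.1583]
lidedge2 [ 0.7309 -0.0166  0.1618]
railNear [ 0.4198 -0.3033  0.0639]
stop [0.514  0.3006 0.1078]
scene hi [260.5238 196.    ] 126 [ 0.5082 -0.0775  0.1551] [ 0.5444 -0.043   0.1707] [ 0.5294 -0.0607  0.1639]
scene hi [234.188  203.0451] 133 [ 0.5068 -0.1525  0.1553] [ 0.5439 -0.1178  0.1679] [ 0.5271 -0.1359  0.1637]
scene hi [207.5252 210.3237] 139 [ 0.5034 -0.2269  0.1551] [ 0.5409 -0.1925  0.1677] [ 0.525  -0.2102  0.1637]
scene hi [253.5146 264.4293] 820 [ 0.6971 -0.271   0.155 ] [ 0.7365 -0.012   0.1644] [ 0.7203 -0.1466  0.1582]
side hi [343.0784 189.2372] 995 [ 0.6801 -0.2744  0.155 ] [ 0.735  -0.0152  0.1673] [ 0.7121 -0.1549  0.1595]
side hi [269.5063 209.3101] 158 [ 0.5052 -0.0814  0.1552] [ 0.5421 -0.0448  0.1712] [ 0.5209 -0.0651  0.1667]
side hi [291.4356 225.2025] 163 [ 0.5017 -0.1556  0.1553] [ 0.5392 -0.12    0.1717] [ 0.5173 -0.1406  0.167 ]
side hi [314.4787 241.8777] 188 [ 0.499  -0.2306  0.1551] [ 0.5372 -0.1951  0.1715] [ 0.5155 -0.2149  0.1666]
```

View pics/crop0.png

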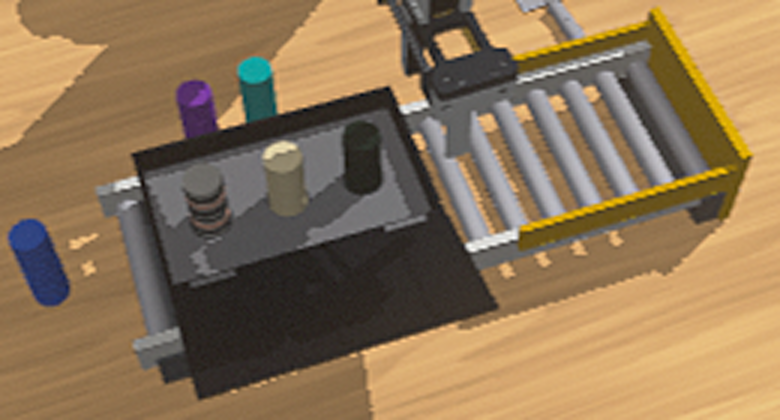

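View pics/crop1.png

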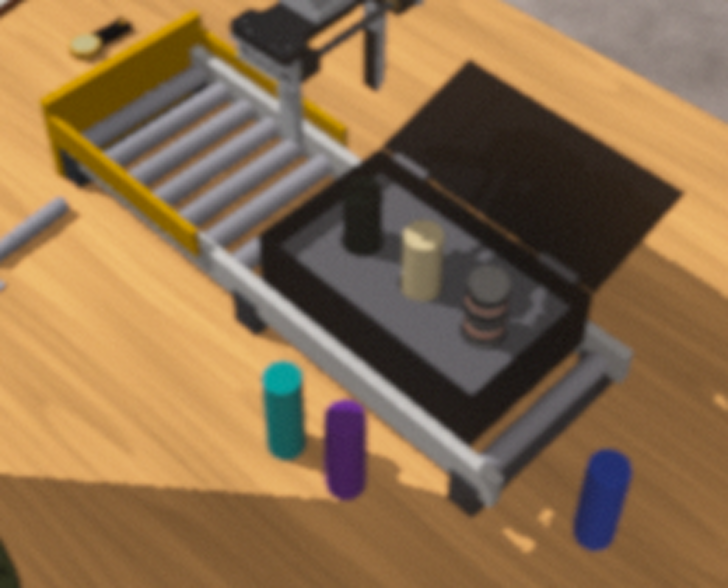

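Banded gneiss is the core in the -y pocket, at scene (208,213) and side (314,248). Next to it are the plain cream core at scene (234,203) and the plain dark core at (260,196). The lone purple (205,187), turquoise (226,180) and blue (153,237) cylinders stand on the table, so they are decoys. Both crops show dark and pinkish bands only on the first one. Next I fit the track and stop geometry.

Run:
```python
from h import *
np.set_printoptions(precision=4,suppress=True)
for nm in ['scene','side']:
    c=np.load(f'pics/{nm}0.png.npz'); W=pts(c); X=W.reshape(-1,3); C=c['color'].reshape(-1,3).astype(int)
    # yellow
    yel=(C[:,0]>110)&(C[:,1]>80)&(C[:,2]<60)&(X[:,2]>0.05)&(X[:,2]<0.13)&(X[:,0]>.35)&(X[:,0]<.75)&(abs(X[:,1])<.45)
    Y=X[yel]
    top=Y[(Y[:,2]>0.104)&(Y[:,2]<.116)]
    print(nm,'stop top y',np.percentile(top[:,1],[2,10,50,90,98]),'x',np.percentile(top[:,0],[1,50,99]))
    gray=(abs(C[:,0]-C[:,2])<25)&(C[:,0]>110)&(X[:,2]>0.066)&(X[:,2]<0.076)&(X[:,0]>.38)&(X[:,0]<.68)&(X[:,1]>-.46)&(X[:,1]<.33)
    G=X[gray]
    for lo,hi in((.40,.47),(.57,.65)):
        g=G[(G[:,0]>lo)&(G[:,0]<hi)]
        if len(g)<20: continue
        p=np.polyfit(g[:,1],g[:,0],1); r=g[:,0]-np.polyval(p,g[:,1]); k=abs(r)<.012; p=np.polyfit(g[k,1],g[k,0],1); r=g[k,0]-np.polyval(p,g[k,1])
        print(nm,'rail',len(g),'x=',p,'res',np.percentile(r,[3,97]),'y',g[:,1].min(),g[:,1].max())
    # decoys
    for n,m in dict(blue=(C[:,2]>80)&(C[:,0]<60)&(C[:,1]<75),purple=(C[:,2]>70)&(C[:,0]>50)&(C[:,1]<50),turq=(C[:,1]>90)&(C[:,0]<60)).items():
        q=X[m&(X[:,2]>.02)&(X[:,2]<.14)&(X[:,0]>.2)&(X[:,0]<.75)&(abs(X[:,1])<.6)]
        if len(q): print(nm,n,len(q),np.median(q,0),q[:,2].max(),q.min(0),q.max(0))
```

```text
scene stop top y [0.2883 0.2909 0.2958 0.3009 0.3033] x [0.44   0.5462 0.6404]
scene rail 150 x= [0.034 0.439] res [-0.006   0.0056] y -0.3039015842785357 0.2933171533008195
scene rail 88 x= [0.0334 0.6183] res [-0.0055  0.0054] y -0.3104038453003375 0.06439430825148512
scene blue 271 [ 0.4932 -0.3743  0.0858] 0.10801513905184415 [ 0.4627 -0.3902  0.0204] [ 0.5008 -0.3572  0.108 ]
scene purple 129 [ 0.3832 -0.1877  0.0856] 0.10741088079668701 [ 0.3548 -0.2021  0.0421] [ 0.3913 -0.1715  0.1074]
scene turq 74 [ 0.3643 -0.1193  0.1026] 0.10749914470489198 [ 0.3467 -0.1353  0.057 ] [ 0.3803 -0.1052  0.1075]
side stop top y [0.2846 0.2869 0.293  0.3007 0.3034] x [0.4318 0.5323 0.6363]
side rail 663 x= [0.035  0.4351] res [-0.0058  0.0066] y -0.3075926803660795 0.07553055100207452
side rail 240 x= [0.0323 0.6137] res [-0.0049  0.0059] y -0.3137316023857016 0.28425666489983936
side blue 392 [ 0.4647 -0.3816  0.0898] 0.11031714445186781 [ 0.4558 -0.3952  0.0204] [ 0.4912 -0.3621  0.1103]
side purple 357 [ 0.3569 -0.1957  0.0833] 0.10940274860131964 [ 0.3479 -0.3654  0.0207] [ 0.4648 -0.174   0.1094]
side turq 196 [ 0.3489 -0.1238  0.104 ] 0.10990416249828706 [ 0.3407 -0.1389  0.0205] [ 0.3728 -0.1064  0.1099]
```

Emit:
{"op": "servo_tool", "data": {
  "motion": [0, -40, -5, 0, 0, -85, -11, 0, 0, -130, -17, 0, 0, -175, -23, 0, 0, -220, -29, 0, 0, -265, -32, 0, 0, -302, -34, 0, 0, -302, -34, 0, 40, -302, -34, 0, 80, -302, -34, 0, 108, -302, -34, 0, 108, -302, -34, 0, 108, -302, -34, 0],
  "gripper": 0,
  "force": 20
}}

```text
time_s: 1.78
ee_pos: [0.5166, -0.3018, 0.0989]
eef_rot: [-0.543, 1.569, -0.543]
force: [-0.6, -0.3, 0.6]
grip_width: 0.0005
```

Run:
```python
from h import *
c=cam('scene','s1.png'); im=c['color'][140:290,130:400]; cv2.imwrite('pics/s1c.png',cv2.cvtColor(cv2.resize(im,None,fx=2.9,fy=2.9),cv2.COLOR_RGB2BGR))
```

```text
(no output)
```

View pics/s1c.png

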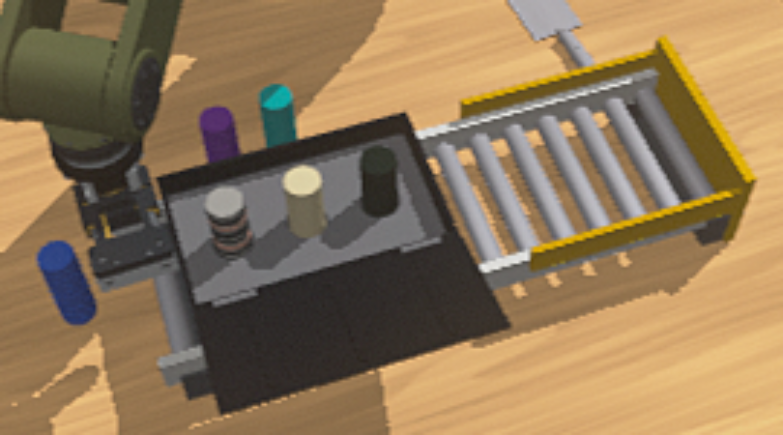

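The closed fingers are behind the box's -y wall and clear of the blue decoy at crop (68,283). I push along the track.

Emit:
{"op": "servo_tool", "data": {
  "motion": [0, 8, 0, 0, 0, 18, 0, 0, 0, 26, 1, 0, 0, 36, 1, 0, 0, 50, 1, 0, 0, 66, 2, 0, 0, 82, 2, 0, 0, 98, 3, 0, 0, 114, 3, 0, 0, 130, 4, 0, 0, 146, 4, 0, 0, 162, 5, 0, 0, 178, 5, 0, 0, 194, 6, 0, 0, 210, 6, 0, 0, 226, 7, 0, 0, 242, 8, 0, 0, 258, 8, 0, 0, 272, 9, 0, 0, 282, 9, 0]
}}

```text
time_s: 4.32
ee_pos: [0.5249, -0.019, 0.0973]
eef_rot: [2.819, 1.57, 2.819]
force: [1.1, -4.0, -1.0]
grip_width: 0.0008
```

Run:
```python
from h import *
c=cam('scene','s2.png'); im=c['color'][140:290,130:400]; cv2.imwrite('pics/s2c.png',cv2.cvtColor(cv2.resize(im,None,fx=2.9,fy=2.9),cv2.COLOR_RGB2BGR))
```

```text
(no output)
```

View pics/s2c.png

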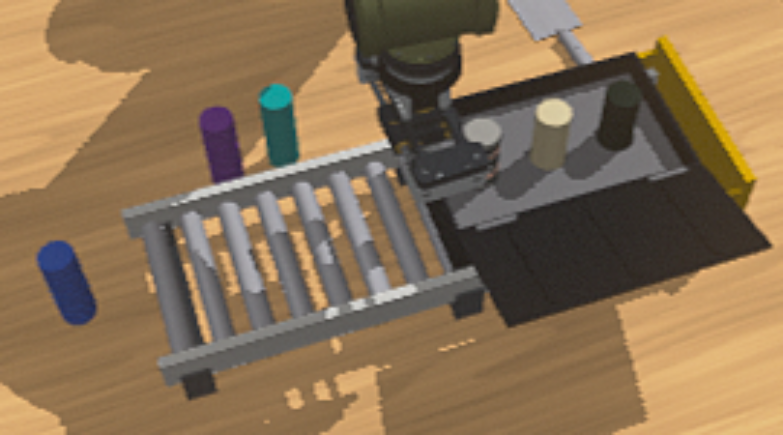

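The box is almost in the bay, with a gap left at its +y end near crop (690,150). I continue slowly and watch the force.

Emit:
{"op": "servo_tool", "data": {
  "motion": [0, 6, 0, 0, 0, 12, 0, 0, 0, 18, 1, 0, 0, 23, 1, 0, 0, 27, 1, 0, 0, 30, 1, 0, 0, 33, 1, 0]
}}

```text
time_s: 5.25
ee_pos: [0.5261, 0.0131, 0.0975]
eef_rot: [-0.047, 1.571, -0.047]
force: [1.2, -1.8, -2.4]
grip_width: 0.0004
```

Emit:
{"op": "servo_tool", "data": {
  "motion": [0, 2, 0, 0, 0, 4, 0, 0, 0, 6, 0, 0, 0, 7, 0, 0]
}}

```text
time_s: 5.75
ee_pos: [0.5261, 0.0201, 0.0976]
eef_rot: [0.124, 1.571, 0.124]
force: [0.7, -2.1, 0.1]
grip_width: 0.0004
```

Emit:
{"op": "servo_tool", "data": {
  "motion": [0, 2, 0, 0, 0, 4, 0, 0, 0, 5, 0, 0]
}}

```text
time_s: 6.12
ee_pos: [0.5266, 0.0218, 0.0977]
eef_rot: [-1.335, 1.565, -1.336]
force: [4.1, -32.9, -2.1]
grip_width: 0.0005
```

Run:
```python
from h import *
np.set_printoptions(precision=4,suppress=True)
o=ctrl.get_obs(); print(o['force'],o['ee_pos'])
for n in ('scene','side'):
    c=cam(n,n[:2]+'3.png'); W=pts(c); X=W.reshape(-1,3)
    hi=(X[:,2]>0.155)&(X[:,2]<0.173)&(X[:,0]>0.3)&(X[:,0]<0.85)&(np.abs(X[:,1])<0.45)
    l=np.zeros((420,560),np.uint8); l.reshape(-1)[hi]=1
    k,lab,st,ce=cv2.connectedComponentsWithStats(l)
    for i in range(1,k):
        if st[i,4]>60: p=X[lab.ravel()==i]; print(n,ce[i],st[i,4],p.min(0),p.max(0))
c=np.load('pics/sc3.png.npz'); im=c['color'][140:240,260:400]; cv2.imwrite('pics/s3c.png',cv2.cvtColor(cv2.resize(im,None,fx=5.5,fy=5.5),cv2.COLOR_RGB2BGR))
```

```text
[  4.1222 -32.9278  -2.1437] [0.5266 0.0218 0.0977]
scene [357.5841 169.5929] 113 [0.5194 0.2186 0.1553] [0.5556 0.2541 0.169 ]
scene [333.8803 176.0855] 117 [0.5158 0.1437 0.1553] [0.5524 0.1792 0.1686]
scene [310.5227 181.5568] 88 [0.5128 0.0736 0.1553] [0.5517 0.1043 0.1677]
scene [362.9606 231.2526] 685 [0.7028 0.0254 0.155 ] [0.7458 0.2841 0.1652]
side [281.537  150.7331] 311 [0.6905 0.0217 0.155 ] [0.738  0.1246 0.168 ]
side [194.617  156.4787] 94 [0.514  0.214  0.1553] [0.5451 0.2465 0.1716]
side [212.2258 168.0323] 124 [0.5126 0.1381 0.155 ] [0.5481 0.1761 0.1715]
```

View pics/s3c.png

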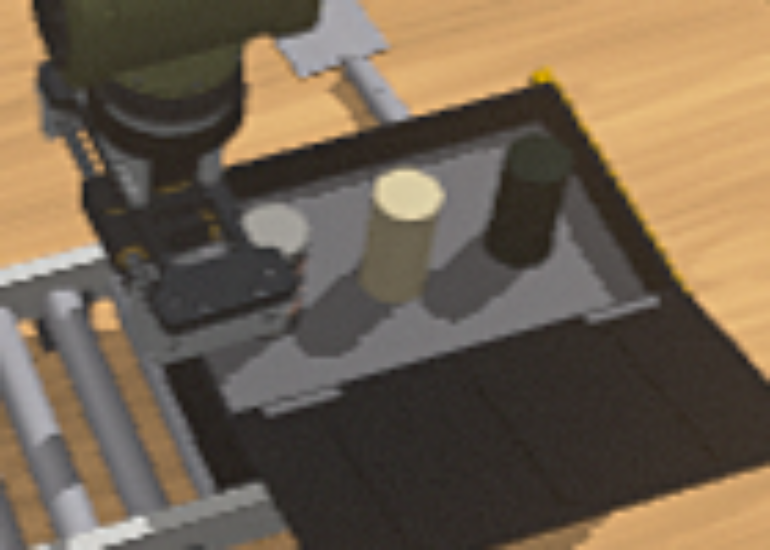

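The force jumped to 33 N with the travel stopped, and the far edge is flush with the yellow stop: the box is home. I back off, rise, open and line up over the gneiss core.

Emit:
{"op": "servo_tool", "data": {
  "motion": [0, -15, 0, 0, 0, -35, 0, 0, -30, -35, 0, 0, -75, -35, 1, 0, -115, -35, 2, 0, -123, -35, 3, 0]
}}

```text
time_s: 6.98
ee_pos: [0.5296, -0.0099, 0.2229]
eef_rot: [0.057, 1.567, 0.057]
force: [-0.6, 0.5, -0.7]
grip_width: 0.0005
```

Emit:
{"op": "servo_tool", "data": {
  "motion": [0, 10, 0, 0, 0, 35, 0, 2, 0, 65, 0, 2, 0, 85, 0, 2, 0, 94, 0, 2, 0, 94, 0, 2, 0, 94, 0, 2, 0, 94, 0, 2],
  "gripper": 1
}}

```text
time_s: 7.98
ee_pos: [0.529, 0.0834, 0.2204]
eef_rot: [-2.804, 1.571, -2.839]
force: [-0.3, -1.0, -0.2]
grip_width: 0.0769
```

Run:
```python
from h import *
np.set_printoptions(precision=4,suppress=True)
o=ctrl.get_obs(); print(o['force'],o['ee_pos'],o['grip_width'],o['qpos'])
c=cam('wrist','w4.png')
for n in ('scene','side'):
    c=cam(n,n[:2]+'4.png'); W=pts(c); X=W.reshape(-1,3)
    hi=(X[:,2]>0.155)&(X[:,2]<0.173)&(X[:,0]>0.3)&(X[:,0]<0.85)&(np.abs(X[:,1])<0.45)
    l=np.zeros((420,560),np.uint8); l.reshape(-1)[hi]=1
    k,lab,st,ce=cv2.connectedComponentsWithStats(l)
    for i in range(1,k):
        if st[i,4]>40: p=X[lab.ravel()==i]; print(n,ce[i],st[i,4],p.min(0),p.max(0))
    u,v=(310,190) if n=='scene' else (230,180)
    im=c['color'][v-70:v+70,u-90:u+90]; cv2.imwrite(f'pics/{n[:2]}4c.png',cv2.cvtColor(cv2.resize(im,None,fx=4,fy=4),cv2.COLOR_RGB2BGR))
```

```text
[-0.2521 -0.9898 -0.2366] [0.529  0.0834 0.2204] 0.07687789612635952 [ 0.0881  0.2562  1.5415 -0.      1.344   0.1238]
scene [357.7207 169.5135] 111 [0.5186 0.2182 0.155 ] [0.5544 0.2544 0.1695]
scene [333.9035 176.0614] 114 [0.5166 0.1433 0.1555] [0.5533 0.1787 0.1694]
scene [309.4425 182.6637] 113 [0.5134 0.068  0.1558] [0.5499 0.1046 0.1686]
scene [362.5525 231.4329] 686 [0.7021 0.0252 0.155 ] [0.7453 0.2852 0.1654]
side [272.3909 144.981 ] 527 [0.6877 0.022  0.155 ] [0.74   0.2107 0.1665]
side [194.992 155.552] 125 [0.5147 0.2129 0.1552] [0.5523 0.2503 0.1724]
side [209.4918 169.1148] 61 [0.5108 0.1418 0.1556] [0.5361 0.1747 0.1703]
side [230.5507 181.2971] 138 [0.5102 0.0648 0.1551] [0.5474 0.1021 0.1715]
```

View pics/sc4c.png

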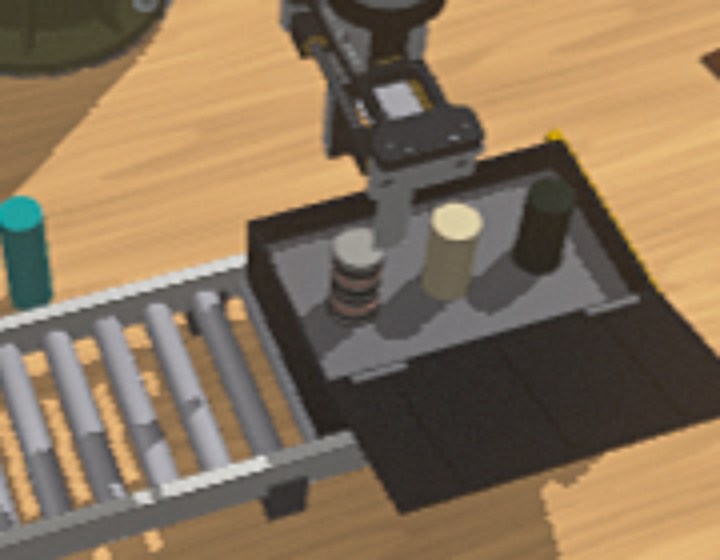

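View pics/si4c.png

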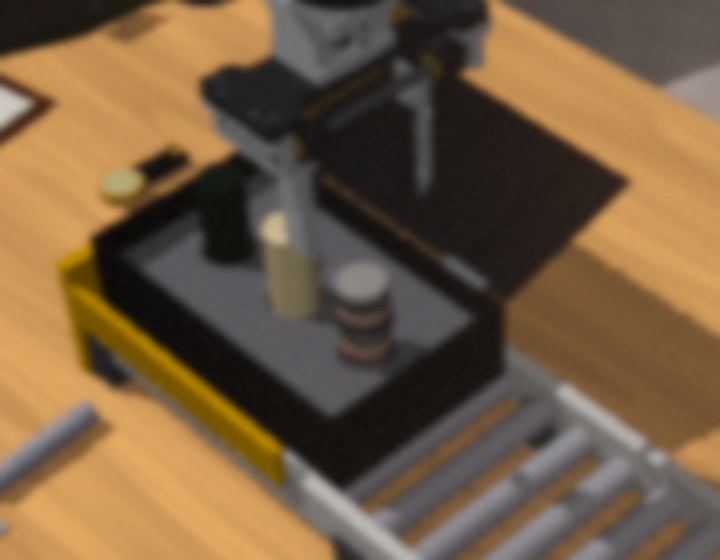

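View pics/w4.png

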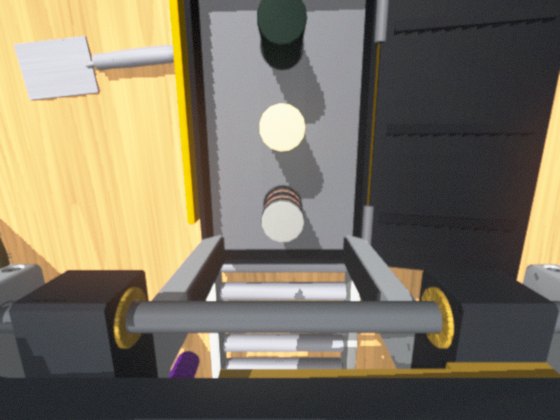

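The gneiss core (top at wrist (283,220), banded below) is centred between the pads, with the pale and dark cores beyond it. I go down around it.

Emit:
{"op": "servo_tool", "data": {
  "motion": [0, 1, 1, 0, 30, 1, 1, 0, 60, 1, 1, 0, 85, 1, 1, 0, 103, 1, 1, 0, 113, 1, 1, 0, 116, 1, 1, 0, 116, 1, 1, 0]
}}

```text
time_s: 9.12
ee_pos: [0.5303, 0.085, 0.1049]
eef_rot: [0.114, 1.57, 0.079]
force: [-0.8, 0.0, -0.7]
grip_width: 0.0939
```

Emit:
{"op": "servo_tool", "data": {
  "motion": [0, 0, 0, 0, 0, 0, 0, 0, 0, 0, 0, 0, 0, 0, 0, 0, 0, 0, 0, 0, 0, 0, 0, 0, 0, 0, 0, 0, 0, 0, 0, 0],
  "gripper": 0,
  "force": 30
}}

```text
time_s: 10.12
ee_pos: [0.5299, 0.085, 0.1044]
eef_rot: [3.012, 1.571, 2.977]
force: [-1.2, 0.3, 0.8]
grip_width: 0.0356
```

Opening 35.6 mm, so the core is held. I draw it straight up.

Emit:
{"op": "servo_tool", "data": {
  "motion": [-5, 0, 0, 0, -15, 0, 0, 0, -28, 0, 0, 0, -45, 0, 0, 0, -65, 0, 0, 0, -85, 0, 0, 0, -102, 0, 0, 0, -110, 0, 0, 0]
}}

```text
time_s: 11.12
ee_pos: [0.5302, 0.085, 0.2158]
eef_rot: [0.13, 1.569, 0.095]
force: [0.2, -0.1, -2.8]
grip_width: 0.0359
```

Emit:
{"op": "servo_tool", "data": {
  "motion": [0, -30, 0, 0, 0, -65, 0, 0, 0, -100, 5, 10, 0, -130, 20, 20, 0, -160, 40, 30, 0, -185, 60, 40, 0, -205, 80, 50, 0, -220, 100, 60, 0, -230, 115, 70, 0, -235, 125, 80, 0, -235, 130, 90, 0, -235, 130, 90, 0]
}}

```text
validation failed for argument at $.mo...
```

Run:
```python
from h import *
np.set_printoptions(precision=4,suppress=True)
o=ctrl.get_obs(); print(o['force'],o['ee_pos'],o['eef_rot'],o['grip_width'],o['qpos'])
for n in ('scene','side','wrist'): cam(n,n[:2]+'5.png')
a=[cv2.imread(f'pics/{n}5.png') for n in('sc','si')]
cv2.imwrite('pics/5c.png',np.hstack([cv2.resize(a[0][120:300,140:400],None,fx=1.53,fy=1.53,interpolation=3),cv2.resize(a[1][100:280,150:410],None,fx=1.53,fy=1.53,interpolation=3)]))
```

```text
[ 0.153  -0.0629 -2.8151] [0.5302 0.085  0.2158] [0.13   1.5693 0.0951] 0.035918664196810245 [0.0907 0.2619 1.545  0.     1.3332 0.1256]
```

View pics/5c.png

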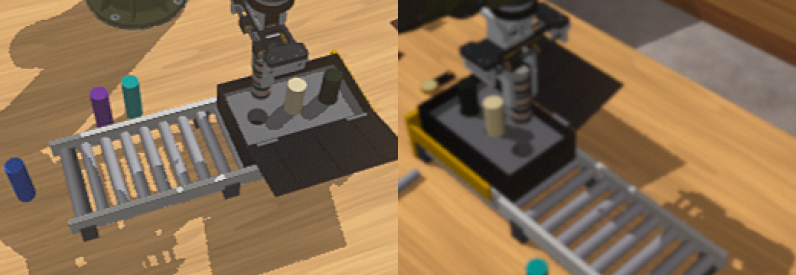

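View pics/wr5.png

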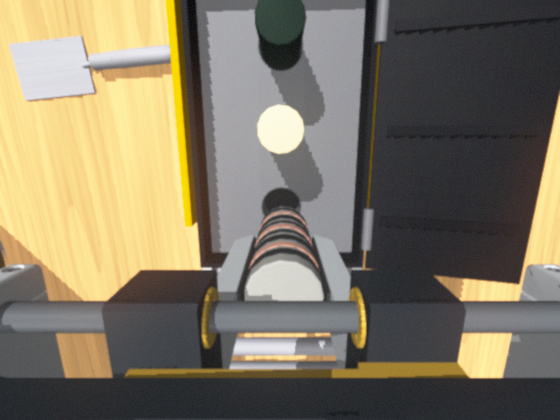

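The core is clear of its pocket, whose empty hole shows at wrist (281,200), and hangs upright. The travel call was refused whole, perhaps over the large turn, so I travel first and turn in smaller parts.

Emit:
{"op": "servo_tool", "data": {
  "motion": [0, -30, 0, 0, 0, -65, 0, 0, 0, -100, 5, 0, 0, -130, 20, 0, 0, -160, 40, 0, 0, -185, 60, 0, 0, -205, 80, 0, 0, -220, 100, 0, 0, -230, 115, 0, 0, -235, 125, 0, 0, -235, 130, 0]
}}

```text
time_s: 12.65
ee_pos: [0.6518, -0.1546, 0.213]
eef_rot: [2.901, 1.569, 2.866]
force: [0.1, -0.3, -3.3]
grip_width: 0.0353
```

Emit:
{"op": "servo_tool", "data": {
  "motion": [0, 0, 0, 10, 0, 0, 0, 20, 0, 0, 0, 30, 0, 0, 0, 40, 0, 0, 0, 45, 0, 0, 0, 45]
}}

```text
time_s: 13.4
ee_pos: [0.6516, -0.1541, 0.214]
eef_rot: [-2.629, 1.57, 2.835]
force: [0.1, 0.8, -3.0]
grip_width: 0.0355
```

Emit:
{"op": "servo_tool", "data": {
  "motion": [0, 0, 0, 10, 0, 0, 0, 20, 0, 0, 0, 30, 0, 0, 0, 40, 0, 0, 0, 45, 0, 0, 0, 45]
}}

```text
time_s: 14.15
ee_pos: [0.6516, -0.1542, 0.2142]
eef_rot: [-1.87, 1.57, 2.81]
force: [-0.6, -1.2, -4.0]
grip_width: 0.0358
```

Run:
```python
from h import *
from scipy.spatial.transform import Rotation as Ro
np.set_printoptions(precision=4,suppress=True)
o=ctrl.get_obs(); print(o['force'],o['ee_pos'],o['grip_width'],o['qpos'])
print(Ro.from_euler('xyz',o['eef_rot']).as_matrix())
for n in ('scene','side','wrist'): cam(n,n[:2]+'6.png')
a=[cv2.imread(f'pics/{n}6.png') for n in('sc','si')]
cv2.imwrite('pics/6c.png',np.hstack([cv2.resize(a[0][120:300,140:400],None,fx=1.53,fy=1.53,interpolation=3),cv2.resize(a[1][100:280,250:510],None,fx=1.53,fy=1.53,interpolation=3)]))
# far rail edges from scene & side: heights 0.066..0.075 near y=-0.15
for n in('sc','si'):
    c=np.load(f'pics/{n}6.png.npz');X=pts(c).reshape(-1,3)
    m=(X[:,1]>-.24)&(X[:,1]<-.02)&(X[:,0]>.57)&(X[:,0]<.66)&(X[:,2]>.066)&(X[:,2]<.077)
    p=X[m]; t=p[:,0]-0.034*p[:,1]; print(n,m.sum(),np.percentile(t,[2,5,50,95,98]),np.median(p[:,2]))
```

```text
[-0.5882 -1.1591 -3.9606] [ 0.6516 -0.1542  0.2142] 0.035772785277053125 [-0.2871  0.5708  1.1181  0.      1.4532  1.3159]
[[-0.0004  0.9995 -0.0323]
 [ 0.0002 -0.0323 -0.9995]
 [-1.     -0.0004 -0.0001]]
sc 233 [0.6133 0.6138 0.6196 0.6249 0.6256] 0.06822570301525115
si 337 [0.608  0.6088 0.6146 0.6215 0.6225] 0.07022324309315026
```

View pics/6c.png

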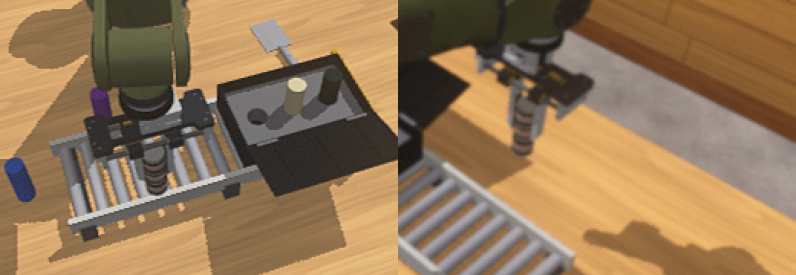

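View pics/wr6.png

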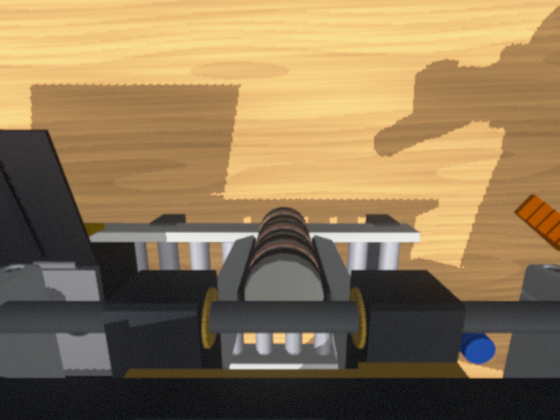

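The core hangs outside the far rail, whose outer edge is at x≈0.618, and the jaw axis runs along the track. I will lower its foot beside the rail and tip it about the pads over the rail's edge, with a lighter grip.

Emit:
{"op": "servo_tool", "data": {
  "motion": [25, 0, 0, 0, 60, 0, 0, 0, 95, 0, 0, 0, 114, 0, 0, 0, 120, 0, 0, 0, 120, -5, 0, 0, 120, -10, 0, 0, 120, -12, 0, 0],
  "gripper": 0,
  "force": 15
}}

```text
time_s: 15.3
ee_pos: [0.6397, -0.1541, 0.0955]
eef_rot: [1.304, 1.569, -0.302]
force: [-0.3, 0.0, -2.5]
grip_width: 0.0361
```

Run:
```python
from h import *
np.set_printoptions(precision=4,suppress=True)
o=ctrl.get_obs(); print(o['force'],o['ee_pos'],o['grip_width'])
for n in ('scene','side'): cam(n,n[:2]+'7.png')
a=[cv2.imread(f'pics/{n}7.png') for n in('sc','si')]
cv2.imwrite('pics/7c.png',np.hstack([cv2.resize(a[0][160:300,160:290],None,fx=3,fy=3,interpolation=3),cv2.resize(a[1][100:240,280:410],None,fx=3,fy=3,interpolation=3)]))
```

```text
[-0.2529  0.0382 -2.503 ] [ 0.6397 -0.1541  0.0955] 0.03609480157599062
```

View pics/7c.png

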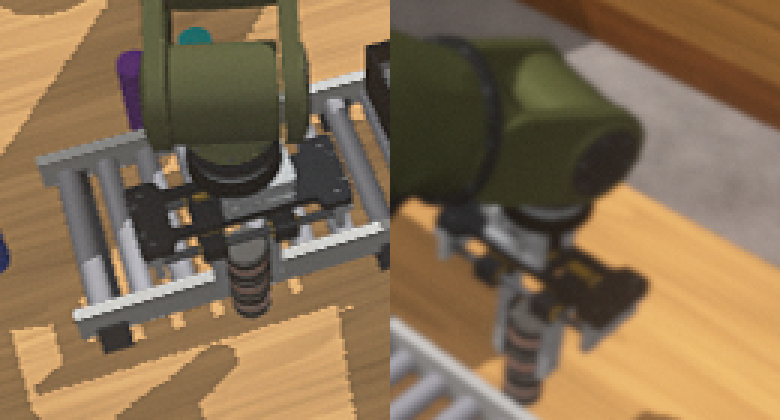

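The core's foot is just outside the rail at left crop (250,300) and upright. I tip it the first half.

Emit:
{"op": "servo_tool", "data": {
  "motion": [0, -4, 0, 0, -1, -9, 0, 0, -3, -15, 0, 0, -3, -21, 0, 0, -2, -27, 0, 0, 0, -33, 0, 0, 2, -38, 0, 0, 2, -38, 0, 0]
}}

```text
time_s: 16.4
ee_pos: [0.6012, -0.1527, 0.0921]
eef_rot: [-1.771, 1.57, 2.907]
force: [1.5, 0.1, -3.9]
grip_width: 0.0356
```

Run:
```python
from h import *
np.set_printoptions(precision=4,suppress=True)
o=ctrl.get_obs(); print(o['force'],o['ee_pos'],o['grip_width'])
for n in ('scene','wrist'): cam(n,n[:2]+'8.png')
a=[cv2.imread(f'pics/{n}8.png') for n in('sc','wr')]
cv2.imwrite('pics/8c.png',np.hstack([cv2.resize(a[0][160:300,160:290],None,fx=3,fy=3,interpolation=3),cv2.resize(a[1][140:420,150:410],None,fx=1.5,fy=1.5,interpolation=3)]))
```

```text
[ 1.5087  0.0743 -3.9403] [ 0.6012 -0.1527  0.0921] 0.03563785959263801
```

View pics/8c.png

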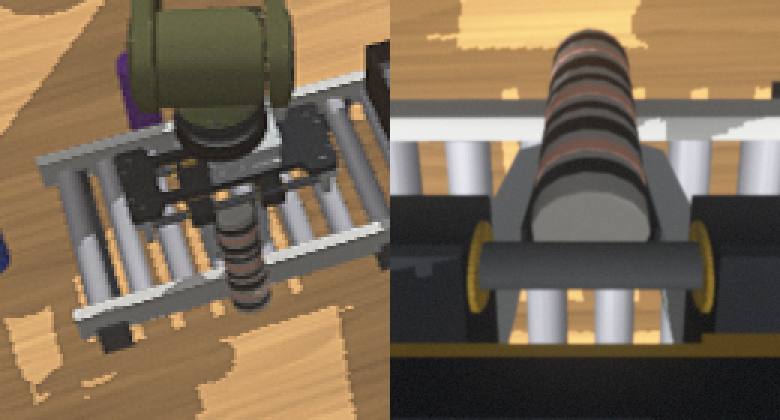

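The core has swung about the pads to about 45°, with its foot outward over the rail. I do the rest.

Emit:
{"op": "servo_tool", "data": {
  "motion": [3, -5, 0, 0, 6, -9, 0, 0, 10, -13, 0, 0, 14, -17, 0, 0, 19, -20, 0, 0, 23, -22, 0, 0, 23, -22, 0, 0]
}}

```text
time_s: 17.38
ee_pos: [0.5796, -0.1519, 0.069]
eef_rot: [-1.93, 1.57, 2.747]
force: [2.5, 0.1, -3.4]
grip_width: 0.0351
```

```bash
cat > ang.py <<'E'
from h import *
def angle(tag,zlo=-0.03):
    o=ctrl.get_obs(); g=o['ee_pos']+np.array([0,0,.019])
    for n in ('scene','side','wrist'):
        c=cam(n,n[:2]+tag+'.png'); X=pts(c).reshape(-1,3)
        d=X-g
        m=(abs(d[:,0])<.085)&(abs(d[:,1])<.017)&(d[:,2]>-.012)&(d[:,2]<.021)
        m2=(abs(d[:,0])<.085)&(abs(d[:,1])<.006)&(d[:,2]>-.001)&(d[:,2]<.06)&(abs(d[:,0])>.0)
        # top ridge: max z per 5mm bin in x
        out=[]
        for a in np.arange(-.07,.075,.01):
            k=(abs(d[:,1])<.006)&(d[:,0]>=a)&(d[:,0]<a+.01)&(abs(d[:,2])<.07)
            if k.sum()>1: out.append((round((a+.005)*1000),round(1000*np.percentile(d[k,2],90),1),int(k.sum())))
        print(n,out)
    print(o['ee_pos'],o['force'],o['grip_width'],o['time_s'])
E
python3 - <<'E'
from ang import *
angle('9')
a=[cv2.imread(f'pics/{n}9.png') for n in('sc','wr')]
cv2.imwrite('pics/9c.png',np.hstack([cv2.resize(a[0][160:300,160:290],None,fx=3,fy=3,interpolation=3),cv2.resize(a[1][140:420,150:410],None,fx=1.5,fy=1.5,interpolation=3)]))
E
```

```text
scene [(-65, np.float64(-36.3), 2), (-5, np.float64(31.6), 2), (5, np.float64(44.4), 5), (15, np.float64(49.9), 16), (25, np.float64(45.1), 22), (35, np.float64(35.3), 23), (45, np.float64(27.4), 20), (55, np.float64(18.8), 25), (65, np.float64(9.9), 22), (75, np.float64(-1.8), 21)]
side [(-55, np.float64(-34.0), 3), (-45, np.float64(-35.9), 2), (-15, np.float64(23.8), 2), (-5, np.float64(40.0), 25), (25, np.float64(-32.5), 6)]
wrist [(-5, np.float64(41.8), 103), (5, np.float64(52.0), 232), (15, np.float64(53.3), 826), (25, np.float64(45.6), 808), (35, np.float64(35.8), 679), (45, np.float64(26.7), 575), (55, np.float64(17.3), 514), (65, np.float64(7.7), 444), (75, np.float64(-1.8), 397)]
[ 0.57958995 -0.15186584  0.06896195] [ 2.48771184  0.14310933 -3.37704875] 0.03513684750645128 17.375
```

View pics/9c.png

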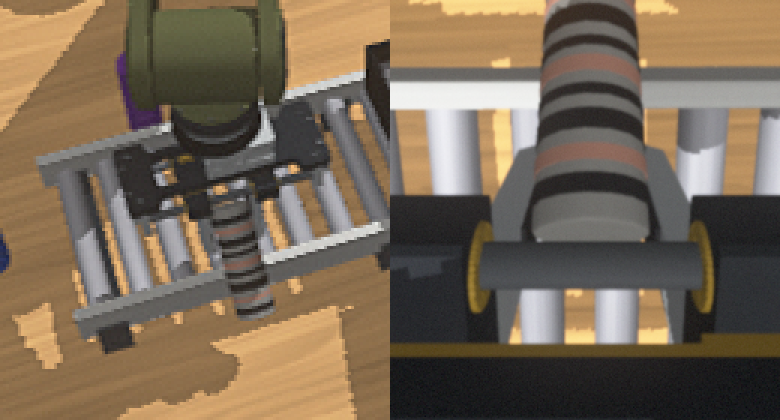

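The tilt stayed near 45° while the core slid within the fingers. I check the first half's geometry from the saved depth maps.

```bash
cat > ax.py <<'E'
from h import *
np.set_printoptions(precision=4,suppress=True)
def axis(files,ee,yaw=-0.033):
    g=np.array(ee)+[0,0,.019]; Rm=np.array([[np.cos(yaw),-np.sin(yaw),0],[np.sin(yaw),np.cos(yaw),0],[0,0,1]])
    for f in files:
        c=np.load(f'pics/{f}.png.npz'); X=(pts(c).reshape(-1,3)-g)@Rm
        C=c['color'].reshape(-1,3)
        m=(abs(X[:,1])<.0165)&(abs(X[:,0])<.1)&(abs(X[:,2])<.1)&(X[:,2]>-.05)
        ridge=[]
        d=X[m]
        if len(d)<30: print(f,len(d)); continue
        # fit cylinder radius 18, axis in xz plane: params y0, angle, offset(perp)
        from scipy.optimize import least_squares
        def res(p,d):
            th,off,y0=p; n=np.array([-np.cos(th),0,-np.sin(th)])  # toward rail side
            perp=-(d@n)-off
            return np.hypot(perp,d[:,1]-y0)-.018
        best=None
        for th0 in np.radians([0,20,45,70,90]):
          for o0 in (0,.03):
            r=least_squares(res,[th0,o0,0],args=(d,),loss='cauchy',f_scale=.0015)
            if best is None or r.cost<best.cost: best=r
        th,off,y0=best.x; inl=abs(res(best.x,d))<.003
        u=np.array([np.sin(th),0,-np.cos(th)]); s=d[inl]@u
        print(f,len(d),'inl',inl.sum(),'theta %.1f'%np.degrees(th),'perp off %.4f y0 %.4f'%(off,y0),'along',np.percentile(s,[1,99]))
E
python3 - <<'E'
from ax import *
axis(['wr6','sc6'],[0.6516,-0.1542,0.2142])
axis(['sc7'],[0.6397,-0.1541,0.0955])
axis(['wr8','sc8'],[0.6012,-0.1527,0.0921])
axis(['wr9','sc9'],[0.5796,-0.1519,0.0690])
E
```

```text
wr6 9647 inl 5394 theta -5.6 perp off -0.0002 y0 0.0004 along [-0.1     0.0228]
sc6 432 inl 302 theta 179.6 perp off -0.0034 y0 0.0008 along [-0.0489  0.0437]
sc7 338 inl 234 theta 179.6 perp off -0.0036 y0 0.0010 along [-0.0491  0.0448]
wr8 12666 inl 6527 theta 25.3 perp off 0.0485 y0 -0.0001 along [-0.0782  0.0603]
sc8 467 inl 365 theta 21.8 perp off 0.0178 y0 0.0011 along [-0.0361  0.0649]
wr9 17172 inl 7777 theta 40.5 perp off 0.0644 y0 0.0001 along [-0.0595  0.0646]
sc9 539 inl 429 theta 47.4 perp off 0.0287 y0 0.0011 along [-0.0236  0.0792]
```

View pics/si9.png

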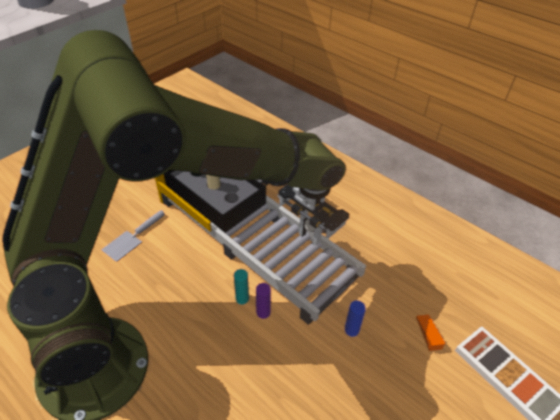

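View pics/wr9.png

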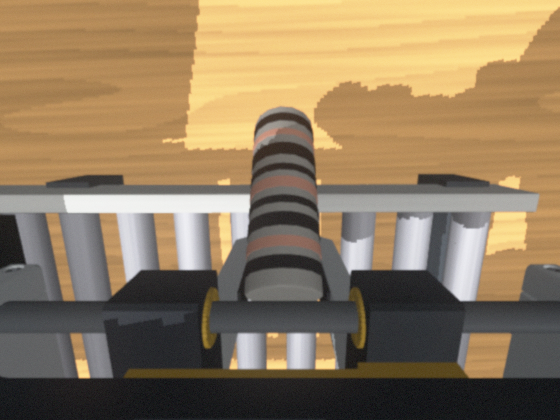

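Fitting the scene camera gives 22° then 47° of tilt. The pivot is near the core's top end because the fingers bear along its whole upper length, so a fixed-edge tip alone won't level it. New plan: carry the core inboard, lay it down between two rollers (parallel to them) with the fingers as a guide, then regrip it at its middle. I need the roller positions.

Run:
```python
from ax import *
o=np.array([.5265,-.002,0]);yaw=-.034
Rm=np.array([[np.cos(yaw),-np.sin(yaw),0],[np.sin(yaw),np.cos(yaw),0],[0,0,1]])
from scipy.signal import find_peaks
for f in ['sc4','si4','sc9']:
    c=np.load(f'pics/{f}.png.npz'); X=(pts(c).reshape(-1,3)-o)@Rm
    m=(abs(X[:,0])<.07)&(X[:,2]>.03)&(X[:,2]<.065)&(X[:,1]<.03)&(X[:,1]>-.32)
    d=X[m]; print(f,m.sum())
    e=np.arange(-.315,.02,.005)
    print([(round(a*1000+2.5),round(1000*np.percentile(d[k,2],80))) for a in e for k in [(d[:,1]>=a)&(d[:,1]<a+.005)] if k.sum()>3])
```

```text
sc4 2618
[(-292, 49), (-288, 53), (-282, 56), (-277, 55), (-272, 53), (-267, 47), (-252, 50), (-247, 54), (-242, 55), (-237, 55), (-232, 52), (-227, 49), (-212, 51), (-207, 54), (-202, 56), (-197, 56), (-192, 53), (-187, 47), (-172, 49), (-167, 53), (-162, 55), (-157, 55), (-152, 53), (-147, 48), (-132, 50), (-127, 54), (-122, 55), (-117, 56), (-112, 53), (-107, 47), (-92, 51), (-87, 54), (-82, 56), (-77, 56), (-72, 53), (-67, 47), (-52, 50), (-47, 54), (-42, 56), (-37, 55), (-32, 53), (-27, 46), (-12, 49), (-7, 54), (-2, 56), (3, 54), (8, 53), (13, 47)]
si4 3672
[(-298, 52), (-292, 55), (-288, 59), (-282, 59), (-277, 57), (-272, 54), (-257, 52), (-252, 55), (-247, 59), (-242, 58), (-237, 57), (-232, 53), (-217, 51), (-212, 56), (-207, 58), (-202, 59), (-197, 57), (-192, 53), (-177, 51), (-172, 55), (-167, 58), (-162, 59), (-157, 57), (-152, 52), (-137, 52), (-132, 56), (-127, 58), (-122, 58), (-117, 57), (-112, 54), (-97, 52), (-92, 55), (-87, 58), (-82, 58), (-77, 57), (-72, 53), (-57, 53), (-52, 56), (-47, 58), (-42, 59), (-37, 57), (-32, 52), (-17, 53), (-12, 55), (-7, 58), (-2, 59), (3, 56), (8, 53)]
sc9 1534
[(-292, 50), (-288, 54), (-282, 56), (-277, 55), (-272, 52), (-267, 46), (-252, 50), (-247, 54), (-242, 55), (-237, 56), (-232, 53), (-227, 48), (-212, 49), (-207, 54), (-202, 56), (-197, 55), (-192, 54), (-187, 47), (-172, 51), (-167, 53), (-162, 53), (-132, 49), (-127, 53), (-122, 55), (-117, 57), (-112, 52), (-92, 51), (-87, 55), (-82, 56), (-77, 55), (-72, 52), (-67, 46), (-52, 48), (-47, 53), (-42, 57), (-37, 55), (-32, 53), (-27, 47), (-12, 50), (-7, 54), (-2, 55), (3, 56), (8, 52), (13, 47)]
```

Rollers sit at multiples of 40 mm, so there's a groove at track y = -140. I tighten, lift and carry the core inboard over that groove.

Emit:
{"op": "servo_tool", "data": {
  "motion": [0, 0, 0, 0, 0, 0, 0, 0, -8, 0, 0, 0, -18, 0, 0, 0, -30, 0, -2, 0, -35, -12, -4, 0, -35, -25, -6, 0, -35, -40, -8, 0, -35, -55, -8, 0, -35, -65, -8, 0, -35, -68, -8, 0],
  "gripper": 0,
  "force": 35
}}

```text
time_s: 18.9
ee_pos: [0.5116, -0.1415, 0.1047]
eef_rot: [1.112, 1.571, -0.494]
force: [-0.5, -0.1, -3.3]
grip_width: 0.035
```

Run:
```python
from ax import *
o=ctrl.get_obs(); print(o['ee_pos'],o['force'],o['grip_width'],o['time_s'])
for n in ('scene','wrist'): cam(n,n[:2]+'10.png')
axis(['sc10'],o['ee_pos'])
a=[cv2.imread(f'pics/{n}10.png') for n in('sc','wr')]
cv2.imwrite('pics/10c.png',np.hstack([cv2.resize(a[0][160:300,160:290],None,fx=3,fy=3,interpolation=3),cv2.resize(a[1][140:420,150:410],None,fx=1.5,fy=1.5,interpolation=3)]))
```

```text
[ 0.5116 -0.1415  0.1047] [-0.5216 -0.0585 -3.3096] 0.03497863008168527 18.9
sc10 514 inl 422 theta 44.1 perp off 0.0283 y0 0.0009 along [-0.0256  0.0776]
```

View pics/10c.png

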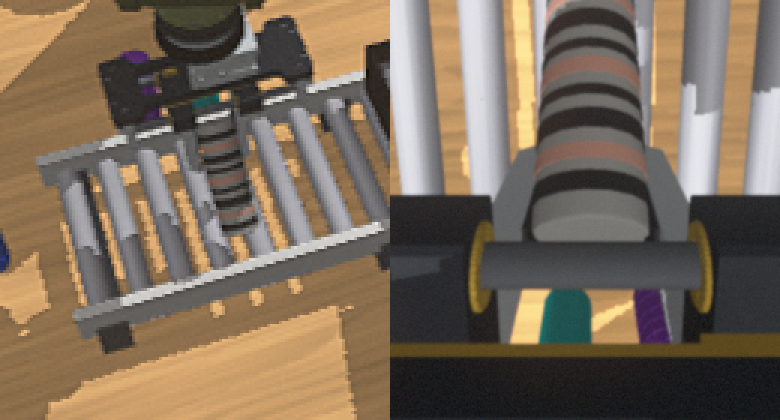

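Emit:
{"op": "servo_tool", "data": {
  "motion": [8, 0, 0, 0, 16, 0, 0, 0, 20, 0, 0, 0, 24, 0, 0, 0, 28, 0, 0, 0, 32, 0, 0, 0],
  "gripper": 0,
  "force": 10
}}

```text
time_s: 19.75
ee_pos: [0.5128, -0.1423, 0.0732]
eef_rot: [0.859, 1.569, -0.747]
force: [-6.4, -3.3, 12.7]
grip_width: 0.0358
```

Run:
```python
from ax import *
o=ctrl.get_obs(); print(o['ee_pos'],o['force'],o['grip_width'],o['time_s'])
for n in ('scene','wrist'): cam(n,n[:2]+'11.png')
axis(['sc11'],o['ee_pos'])
a=[cv2.imread(f'pics/{n}11.png') for n in('sc','wr')]
cv2.imwrite('pics/11c.png',np.hstack([cv2.resize(a[0][160:300,160:290],None,fx=3,fy=3,interpolation=3),cv2.resize(a[1][140:420,150:410],None,fx=1.5,fy=1.5,interpolation=3)]))
```

```text
[ 0.5128 -0.1423  0.0732] [-6.3778 -3.269  12.688 ] 0.03584045834503474 19.75
sc11 525 inl 366 theta 32.4 perp off 0.0211 y0 0.0006 along [-0.0467  0.072 ]
```

View pics/11c.png

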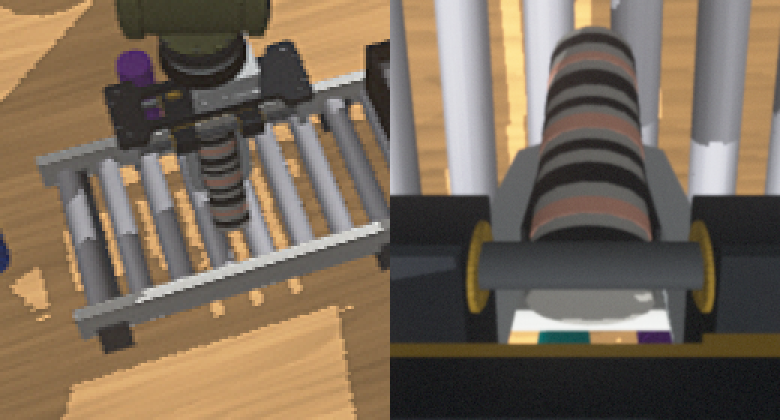

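The foot has landed in the groove and the core tends to straighten rather than lie down under the grip. I ease the fingers slightly so it topples inward between them, with rails and fingers bounding it.

Emit:
{"op": "servo_tool", "data": {
  "motion": [-3, 0, 0, 0, -3, 0, 0, 0]
}}

```text
time_s: 20.1
ee_pos: [0.5121, -0.1414, 0.0751]
eef_rot: [-2.216, 1.57, 2.462]
force: [-0.6, 0.1, -2.1]
grip_width: 0.0359
```

Emit:
{"op": "servo_tool", "data": {
  "motion": [0, 0, 0, 0, 0, 0, 0, 0, 0, 0, 0, 0, 0, 0, 0, 0, 0, 0, 0, 0],
  "gripper": 0.45
}}

```text
time_s: 20.72
ee_pos: [0.5121, -0.1416, 0.0754]
eef_rot: [0.737, 1.571, -0.869]
force: [-0.1, 0.3, 0.1]
grip_width: 0.0421
```

Run:
```python
from ax import *
o=ctrl.get_obs(); print(o['ee_pos'],o['force'],o['grip_width'],o['time_s'])
for n in ('scene','wrist'): cam(n,n[:2]+'12.png')
axis(['sc12'],o['ee_pos'])
a=[cv2.imread(f'pics/{n}12.png') for n in('sc','wr')]
cv2.imwrite('pics/12c.png',np.hstack([cv2.resize(a[0][160:300,160:290],None,fx=3,fy=3,interpolation=3),cv2.resize(a[1][140:420,150:410],None,fx=1.5,fy=1.5,interpolation=3)]))
```

```text
[ 0.5121 -0.1416  0.0754] [-0.0948  0.2749  0.072 ] 0.04206916498802532 20.725
sc12 466 inl 337 theta 89.5 perp off -0.0301 y0 -0.0006 along [-0.0633  0.0863]
```

View pics/12c.png

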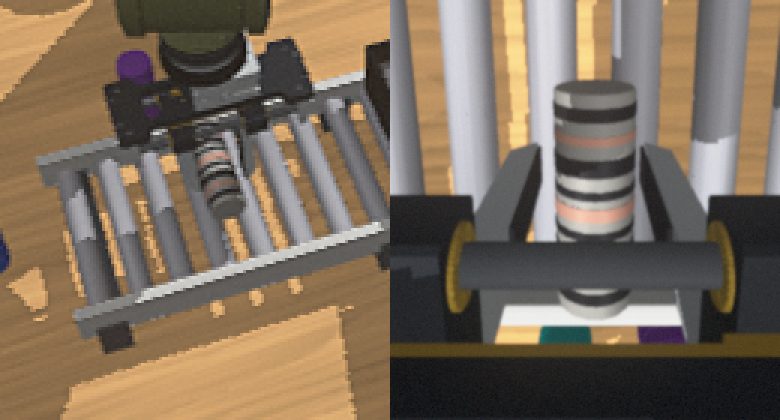

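The core now lies level between two rollers and the fingers. I locate its middle along x.

Run:
```python
from ax import *
o=ctrl.get_obs(); g=o['ee_pos']; yaw=-.033
Rm=np.array([[np.cos(yaw),-np.sin(yaw),0],[np.sin(yaw),np.cos(yaw),0],[0,0,1]])
cam('side','si12.png')
for f in('sc12','wr12','si12'):
    c=np.load(f'pics/{f}.png.npz'); X=(pts(c).reshape(-1,3)-g)@Rm; z=X[:,2]+g[2]
    m=(abs(X[:,1])<.014)&(z>.073)&(z<.094)&(abs(X[:,0])<.09)
    d=X[m]; print(f,m.sum(),np.percentile(d[:,0],[.5,2,50,98,99.5]),'ridge z',[(int(a*1000),round(1000*np.percentile(z[m][k],95),1),int(k.sum())) for a in np.arange(-.08,.08,.01) for k in [(d[:,0]>=a)&(d[:,0]<a+.01)] if k.sum()>3])
a=cv2.imread('pics/wr12.png'); b=cv2.imread('pics/si12.png')[130:280,230:370]
cv2.imwrite('pics/12d.png',cv2.resize(b,None,fx=4,fy=4,interpolation=3))
```

```text
sc12 245 [-0.0663 -0.0631 -0.0045  0.0365  0.0375] ridge z [(-70, np.float64(84.0), 11), (-60, np.float64(86.0), 10), (-50, np.float64(83.0), 10), (-40, np.float64(84.0), 23), (-30, np.float64(84.1), 30), (-20, np.float64(84.1), 23), (-10, np.float64(85.3), 29), (0, np.float64(85.2), 26), (9, np.float64(85.6), 27), (19, np.float64(84.4), 26), (29, np.float64(84.7), 30)]
wr12 5159 [-0.0717 -0.07   -0.0023  0.0321  0.0323] ridge z [(-80, np.float64(86.4), 104), (-70, np.float64(86.8), 485), (-60, np.float64(86.8), 119), (-40, np.float64(86.6), 174), (-30, np.float64(86.8), 592), (-20, np.float64(86.8), 617), (-10, np.float64(86.8), 646), (0, np.float64(86.8), 673), (9, np.float64(86.8), 690), (19, np.float64(86.9), 731), (29, np.float64(86.0), 328)]
si12 272 [-0.0773 -0.0722 -0.0317  0.0203  0.0247] ridge z [(-80, np.float64(85.7), 21), (-70, np.float64(87.0), 35), (-60, np.float64(87.1), 29), (-50, np.float64(87.0), 28), (-40, np.float64(88.0), 30), (-30, np.float64(88.9), 27), (-20, np.float64(87.4), 28), (-10, np.float64(88.1), 28), (0, np.float64(87.4), 24), (9, np.float64(87.3), 15), (19, np.float64(85.3), 6)]
```

View pics/12d.png

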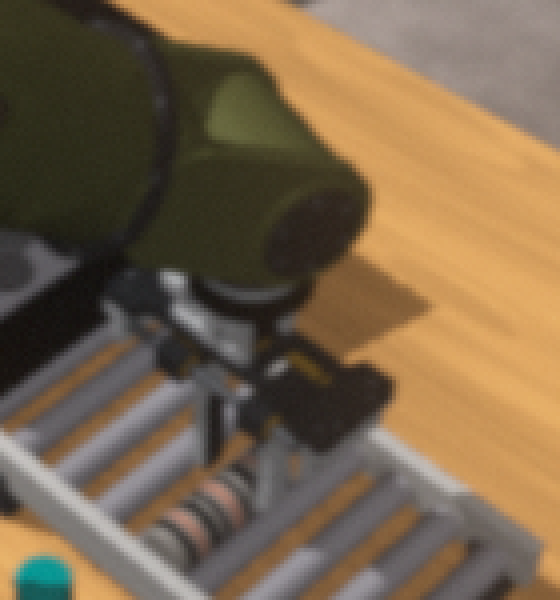

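The wrist view gives extents of -72 to +32 mm about the tool and a level ridge, so the middle is 20 mm toward -x. I move there, go down to just above the rollers and grip.

Emit:
{"op": "servo_tool", "data": {
  "motion": [0, -7, 0, 0, 0, -14, 0, 0, 0, -20, 0, 0, 5, -20, 0, 0, 10, -20, 0, 0, 13, -20, 0, 0, 14, -20, 0, 0]
}}

```text
time_s: 21.75
ee_pos: [0.4921, -0.1408, 0.0611]
eef_rot: [-1.865, 1.57, 2.812]
force: [-0.5, 0.4, 0.5]
grip_width: 0.0423
```

Emit:
{"op": "servo_tool", "data": {
  "motion": [0, 0, 0, 0, 0, 0, 0, 0, 0, 0, 0, 0, 0, 0, 0, 0],
  "gripper": 0,
  "force": 45
}}

```text
time_s: 22.25
ee_pos: [0.4921, -0.141, 0.0616]
eef_rot: [0.406, 1.57, -1.2]
force: [-0.5, -3.8, 0.5]
grip_width: 0.0349
```

Run:
```python
from ax import *
o=ctrl.get_obs(); print(o['ee_pos'],o['force'],o['grip_width'],o['time_s'],o['qpos'])
for n in ('scene','wrist'): cam(n,n[:2]+'13.png')
a=[cv2.imread(f'pics/{n}13.png') for n in('sc','wr')]
cv2.imwrite('pics/13c.png',np.hstack([cv2.resize(a[0][160:300,160:290],None,fx=3,fy=3,interpolation=3),cv2.resize(a[1][140:420,150:410],None,fx=1.5,fy=1.5,interpolation=3)]))
```

```text
[ 0.4921 -0.141   0.0616] [-0.4654 -3.8218  0.5386] 0.03485462292337779 22.25 [-0.3505  0.3879  1.7692 -0.0003  0.9842  1.2554]
```

View pics/13c.png

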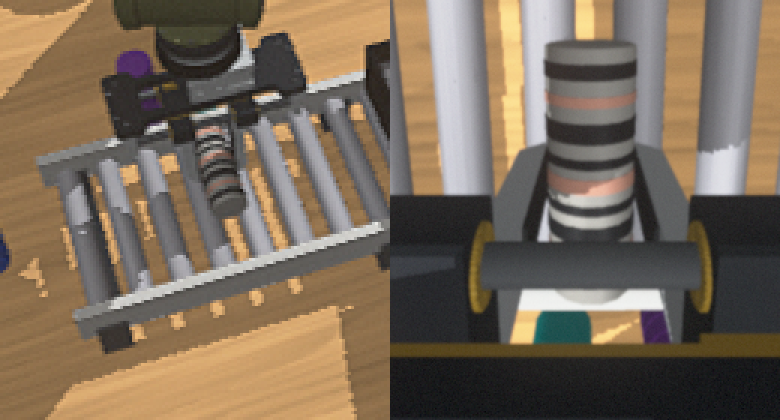

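Gripped at the middle. I lift gently and check it stays level.

Emit:
{"op": "servo_tool", "data": {
  "motion": [-4, 0, 0, 0, -12, 0, 0, 0, -22, 0, 0, 0, -30, 0, 0, 0, -30, 0, 0, 0]
}}

```text
time_s: 22.98
ee_pos: [0.4924, -0.1409, 0.0922]
eef_rot: [1.288, 1.569, -0.318]
force: [-0.3, -0.5, -4.0]
grip_width: 0.0347
```

```bash
cat > ridge.py <<'E'
from ax import *
def ridge(tag):
    o=ctrl.get_obs(); g=o['ee_pos']; yaw=-.033
    print(g,o['force'],o['grip_width'],o['time_s'])
    Rm=np.array([[np.cos(yaw),-np.sin(yaw),0],[np.sin(yaw),np.cos(yaw),0],[0,0,1]])
    for n in('scene','side','wrist'):
        c=cam(n,n[:2]+tag+'.png'); X=(pts(c).reshape(-1,3)-g)@Rm
        m=(abs(X[:,1])<.012)&(X[:,2]>.005)&(X[:,2]<.05)&(abs(X[:,0])<.075)
        d=X[m]; b=np.array([(a+.0025,np.percentile(d[k,2],92)) for a in np.arange(-.07,.07,.005) for k in [(d[:,0]>=a)&(d[:,0]<a+.005)] if k.sum()>3])
        if len(b)>4:
            p=np.polyfit(b[:,0],b[:,1],1); r=b[:,1]-np.polyval(p,b[:,0]); k=abs(r)<2*np.std(r)+1e-4; p=np.polyfit(b[k,0],b[k,1],1)
            print(n,m.sum(),'slope deg %.1f'%np.degrees(np.arctan(p[0])),'ridge z %.3f'%(p[1]+g[2]),'x',np.percentile(d[:,0],[1,99]),np.round(b[:,1]*1000))
E
python3 - <<'E'
from ridge import *
ridge('14')
a=[cv2.imread(f'pics/{n}14.png') for n in('sc','wr')]
cv2.imwrite('pics/14c.png',np.hstack([cv2.resize(a[0][160:300,160:290],None,fx=3,fy=3,interpolation=3),cv2.resize(a[1][140:420,150:410],None,fx=1.5,fy=1.5,interpolation=3)]))
E
```

```text
[ 0.4924 -0.1409  0.0922] [-0.3029 -0.5392 -4.0416] 0.03468163032564518 22.975
scene 241 slope deg -0.2 ridge z 0.116 x [-0.046   0.0572] [25. 24. 23. 24. 23. 22. 25. 23. 23. 23. 24. 23. 23. 25. 25. 25. 25. 22.
 22. 23.]
side 209 slope deg -1.0 ridge z 0.118 x [-0.0536  0.0145] [23. 26. 28. 26. 25. 26. 27. 27. 27. 26. 27. 26. 26. 25.]
wrist 5866 slope deg -0.0 ridge z 0.118 x [-0.0516  0.0518] [25. 25. 22. 26. 26. 26. 26. 26. 26. 26. 25. 26. 26. 25. 26. 25. 26. 25.
 25.]
```

View pics/14c.png

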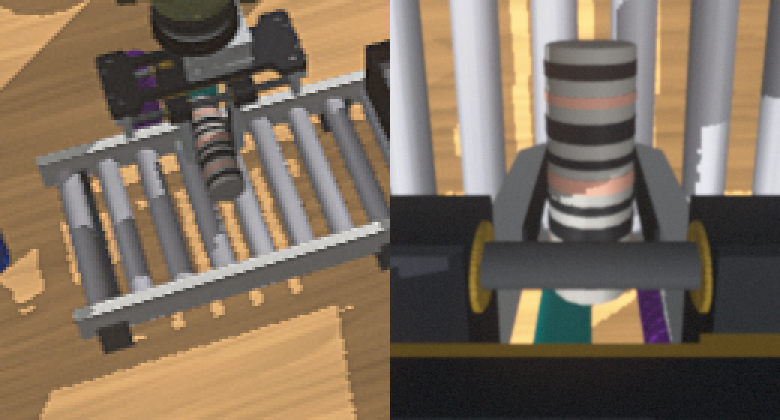

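Held level (0 to -1° in all three cameras), gripped at its middle. I raise it so the core is at about z 0.31.

Emit:
{"op": "servo_tool", "data": {
  "motion": [-8, 0, 0, 0, -25, 0, 0, 0, -48, 0, 0, 0, -75, 0, 0, 0, -105, 0, 0, 0, -135, 0, 0, 0, -165, 0, 0, 0, -188, 0, 0, 0, -203, 0, 0, 0, -210, 0, 0, 0, -210, 0, 0, 0, -210, 0, 0, 0, -210, 0, 0, 0, -210, 0, 0, 0]
}}

```text
time_s: 24.88
ee_pos: [0.4921, -0.1408, 0.3012]
eef_rot: [-1.869, 1.57, 2.808]
force: [0.2, 0.7, -3.5]
grip_width: 0.0351
```

Run:
```python
from ridge import *
ridge('15')
# box/core check
for n in('sc','si'):
    X=pts(np.load(f'pics/{n}15.png.npz')).reshape(-1,3)
    hi=(X[:,2]>0.155)&(X[:,2]<0.173)&(X[:,0]>0.3)&(X[:,0]<0.85)&(np.abs(X[:,1])<0.45)
    l=np.zeros((420,560),np.uint8); l.reshape(-1)[hi]=1
    k,lab,st,ce=cv2.connectedComponentsWithStats(l)
    for i in range(1,k):
        if st[i,4]>60: p=X[lab.ravel()==i]; print(n,ce[i],st[i,4],p.min(0),p.max(0))
```

```text
[ 0.4921 -0.1408  0.3012] [ 0.1694  0.7111 -3.5188] 0.03510508920563604 24.875
scene 350 slope deg 0.4 ridge z 0.325 x [-0.0471  0.0564] [23. 23. 24. 23. 22. 22. 24. 23. 24. 23. 23. 23. 25. 24. 25. 24. 24. 24.
 23. 24. 23. 20.]
side 277 slope deg -0.9 ridge z 0.328 x [-0.0527  0.0439] [24. 27. 27. 27. 28. 26. 26. 26. 27. 26. 27. 27. 27. 25. 26. 25.]
wrist 5882 slope deg 0.0 ridge z 0.328 x [-0.0509  0.0523] [26. 26. 27. 27. 27. 26. 27. 27. 27. 26. 27. 27. 26. 27. 26. 27. 26. 26.]
sc [357.6355 169.5421] 107 [0.5166 0.2172 0.1552] [0.5551 0.2538 0.168 ]
sc [333.8034 176.0598] 117 [0.5177 0.1425 0.1553] [0.5527 0.1781 0.1685]
sc [362.8512 231.2661] 699 [0.7068 0.0254 0.155 ] [0.7457 0.2847 0.1644]
si [194.9919 155.5484] 124 [0.5158 0.2141 0.1552] [0.5513 0.2514 0.1717]
si [212.2016 168.0484] 124 [0.5136 0.1393 0.1551] [0.5492 0.1744 0.1707]
```

View pics/sc15.png

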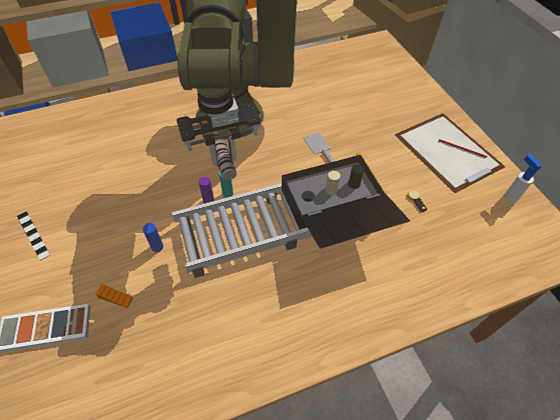

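View pics/si15.png

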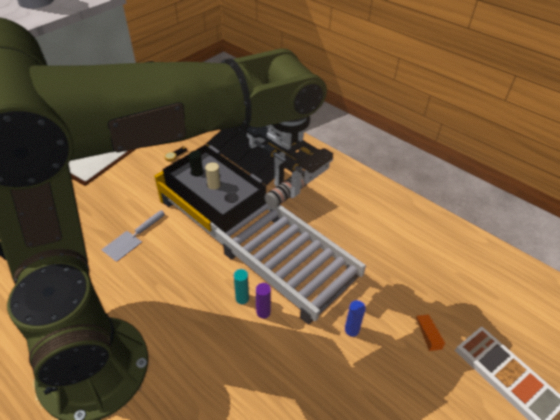

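The core is level at z≈0.308. The box is still home, with the pale core at scene (334,176) and the dark core at (358,170) standing unmoved, and the spatula, wedge and lens are in place. I hand in.

```bash
python3 -c "
from station import ctrl
print(ctrl.hand_in())"
```

```text
the job is handed in; nothing more can be done
None
```

The job is handed in, at about 25 s on the robot clock. The box is home in the bay and the gneiss core is held level in the gripper, but I got there by a different route than first planned.

- **Box:** I pushed it along the rollers with closed fingers until it stopped against the bay stop, where the wrist force rose to about 33 N. The last images show it still in the same place.
- **Turning the core:** I drew the banded core from the -y pocket and tried to tip it over the far rail edge. That failed: it slid in the fingers and stopped at about 47°. Instead I set its foot between two rollers and eased the fingers so it dropped flat between them. I then gripped it again at its middle with 45 N.
- **Last checks on the core:**
  - Its middle is at about z = 0.31 m.
  - Its slope reads +0.4°, -0.9° and 0.0° in the three cameras, and the grip opening is 35 mm.
  - The scene and side cameras differ from each other by about 3 mm in height.
- **Everything else:** The pale and dark cores stand unmoved in their pockets. The spatula, wedge, lens and the coloured look-alikes appear where they were; I checked those by eye in the images, not by measuring.
- **Refused move:** One call was rejected whole, probably over its size or turn, so I split it into smaller ones. Nothing moved because of it.

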